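Press the mask's masking plugs home in order

ROBOT

A 6-joint arm with a two-finger parallel gripper is mounted at the origin on the work surface. World frame = base frame: x ahead of the robot, y to its left, z up, the work surface at z = 0. Lengths are in m, angles in degrees, forces in N, time in s.
With the tool pointing down it reaches from about 0.3 to 0.75 m from the base axis. Payload 8.5 kg.
Tool frame: the origin (TCP) lies at the very end of the fingers, on their centre line; the grasp point (between the pads) lies robot.grip_depth behind it (robot.grip_depth is the distance from the TCP to the grasp point, in m); z points along the fingers, y is the line along which they close (so a half turn about z gives the same grasp; the last joint's range is limited). The gripper opens to 85 mm and grips with 20 to 120 N. Pads are 22 mm wide; open, the fingers measure 114 mm over their backs; the gripper's body (76 mm by 85 mm) begins 54 mm behind the grasp point. The pads swing forward as they close: fully open they stand 13 mm farther back than shut.
Start: joints at [-76.392, 21.807, 74.336, -0, 83.858, -12.336], TCP at [0.241, -0.495, 0.231] pointing down, gripper open.
Joint ranges: [-178.18, 178.18], [-50.72, 133.34], [12.68, 142.11], [-81.47, 261.47], [9.98, 163.14], [-165.26, 165.26]. Speed limits (degrees/s): [136.94, 136.94, 180, 180, 180, 180].

INTERFACE

Orientations are given as a 3x3 rotation matrix whose columns are the frame's x, y, z axes.
In Python, from station import robot gives the robot as it stands. The module is installed in compiled form; this text tells all that it offers. Calls block until the motion is done:
- robot.move_ptp(position, orientation): joint-space move of the TCP to a pose.
- robot.move_straight(position, ori=None, feed=0.15, stop_force=None): straight line of the TCP; ori=None keeps the orientation; feed is the mean speed in m/s. With stop_force (N) it stops when the force on the tool has changed by that much, and returns True; else False.
- robot.set_joints(angles): joint-space move.
- robot.set_gripper(opening, grasp_force=None): opening from 0.0 (shut) to 1.0 (fully open); grasp_force is the grip in N (None keeps the last); returns when the fingers have stopped.
- robot.dwell(seconds).
- robot.inverse_kinematics(position, orientation): joint angles nearest the present ones, or None.
- robot.read_state(): the state.
- robot.capture(name): name is "scene" or "top"; returns a dict with "pixels" (400x640x3 uint8, red, green, blue), "range_z" (400x640 float32, m along the optical axis (not along the pixel's ray), 0 where there is no reading), "fov_y" (degrees; the focal length in pixels is half the picture's height over the tangent of half this angle, whatever the lens; pixels are square), "cx", "cy" (the principal point, pixels), "R" (3x3) and "t" (3): a world point X has camera coordinates R X + t. Camera axes: x right, y down, z forward; pixel columns grow to the right and rows downward; lengths in m; the calibration is good to about 2 mm. A picture is of the moment at which its call begins.
A pose or a line that the arm cannot do raises robot.IKError and nothing moves.
- robot.close_job(): hands the job in; it is judged then, once.
The state is a dict: "time_s": time; "joint_pos": joint angles; "joint_velocities": joint speeds; "joint_torque": joint torques, N m; "ee_pos": TCP position; "tool_rot": TCP orientation; "contact_force": force on the tool from outside, world axes, zero at the start; "torque": the same for the moment, N m; "finger_gap": opening from 0.0 (shut) to 1.0 (fully open); "grip_force": force on a finger pad.
Only numpy, scipy, OpenCV 4.12 (cv2) and the standard library are available. Lean on these libraries where they do the work, as an engineer would, in place of code of your own. Each camera call takes 0.05 s, during which the arm holds its last target. There are 200 camera calls.

TASK

The cream mask is being made ready for spraying: gently press three of its soft masking plugs fully home with closed fingertips, first the red one on the forehead, then the yellow one on the cheek, then the green one on the chin. Leave the blue plug on the other cheek standing up, do not lift, tilt or shift the mask, and leave the mallet, gouge, glue bottle and primer jar where they are.

Things in the scene. Friction and masses are not known exactly. Their poses are not given: they have to be found in the camera images.
- mask: Cream mask blank lying loose, face up, 0.6 kg, 230 x 176 mm; origin under its centre. Own +x points to the forehead, +y to the cheek with the yellow plug, z up. Nose (x 45 to -24 mm, |y| under 20) is highest, about 80 mm up. Four upright mushroom-shaped plugs, heads 24 mm across, each in a flat round seat of 20 mm radius; the rest is domed, at most 56 mm high.
- brow_top (a point): Centre of the top of the red plug's head (forehead): 24 mm diameter, 6 mm thick, at x=66, y=0 mm in the mask's frame. It is 70 mm above the mask's underside when fully up, 60 mm when fully home (head down on its seat, which is 54 mm up). Moves with the head.
- brow_plug (a joint): How far the red plug (forehead) is in, m: 0 = 10 mm out, 0.010 = fully home, hard stop; starts at 0 to 0.0015. Slides straight down with 2.5 N of friction and stays where left. Its soft head gives about 0.4 mm per N, at most 4 mm, on top of this, and springs back.
- cheek_top (a point): Centre of the top of the yellow plug's head (cheek): 24 mm diameter, 6 mm thick, at x=-14, y=53 mm in the mask's frame. It is 62 mm above the mask's underside when fully up, 52 mm when fully home (head down on its seat, which is 46 mm up). Moves with the head.
- cheek_plug (a joint): How far the yellow plug (cheek) is in, m: 0 = 10 mm out, 0.010 = fully home, hard stop; starts at 0 to 0.0015. Slides straight down with 2.5 N of friction and stays where left. Its soft head gives about 0.4 mm per N, at most 4 mm, on top of this, and springs back.
- chin_top (a point): Centre of the top of the green plug's head (chin): 24 mm diameter, 6 mm thick, at x=-78, y=0 mm in the mask's frame. It is 64 mm above the mask's underside when fully up, 54 mm when fully home (head down on its seat, which is 48 mm up). Moves with the head.
- chin_plug (a joint): How far the green plug (chin) is in, m: 0 = 10 mm out, 0.010 = fully home, hard stop; starts at 0 to 0.0015. Slides straight down with 2.5 N of friction and stays where left. Its soft head gives about 0.4 mm per N, at most 4 mm, on top of this, and springs back.
- spare_top (a point): Centre of the top of the blue plug's head (other cheek, to be left standing): 24 mm diameter, 6 mm thick, at x=-14, y=-53 mm in the mask's frame. It is 62 mm above the mask's underside when fully up, 52 mm when fully home (head down on its seat, which is 46 mm up). Moves with the head.
- spare_plug (a joint): How far the blue plug (other cheek, to be left standing) is in, m: 0 = 10 mm out, 0.010 = fully home, hard stop; starts at 0 to 0.0015. Slides straight down with 2.5 N of friction and stays where left. Its soft head gives about 0.4 mm per N, at most 4 mm, on top of this, and springs back.
- mallet: Wooden mallet lying loose beside the mask, 240 long, handle to its own -x; origin under its middle. Leave alone.
- gouge: Gouge with a wooden handle and a steel shank, 200 long, lying loose beyond the mask, handle to its own -x; origin under its middle. Leave alone.
- glue: White glue bottle with an orange cap, standing loose, 52 diameter, 120 high; origin at the centre of its underside. Leave alone.
- primer: Amber glass primer jar with a steel lid, standing loose, 64 diameter, 65 high; origin at the centre of its underside. Leave alone.

How it is judged:
By the outcome, as a careful person would: the job done as asked, in the order asked, and still so for the second after the job is handed in, with the robot touching nothing.
It also fails if it takes over 53 s, if anything falls off the work surface, if the arm or the gripper's body presses on something with over 40 N, if the wrist force passes 120 N, or if a joint passes its speed limit or range.

## Working session

There is one attempt and no reset: what is moved stays moved. The work goes in short steps, each a Python script; the robot and the scene stay as the last script left them, time stands still between calls to the robot, and variables do not carry over. Pictures are saved under pics/ and viewed, at most 10 in all, crops included, and the job is handed in when it is done.

```bash
mkdir -p pics; cat > h.py <<'E'
import numpy as np, cv2
from station import robot
def cap(n,save=None):
    c=robot.capture(n); 
    if save: cv2.imwrite('pics/'+save,c["pixels"][:,:,::-1])
    return c
def world(c):
    z=c["range_z"].astype(float); h,w=z.shape; f=h/2/np.tan(np.radians(c["fov_y"])/2)
    v,u=np.mgrid[:h,:w]
    P=np.stack([(u-c["cx"])/f*z,(v-c["cy"])/f*z,z],-1)
    return (P-np.asarray(c["t"]))@np.asarray(c["R"])
E
python3 - <<'E'
from h import *
for n in("scene","top"):
    c=cap(n,n+'1.png'); R=np.array(c["R"]); print(n,c["fov_y"],-R.T@c["t"],R[2],(c["range_z"]>0).mean())
s=robot.read_state(); print(s["time_s"],s["tool_rot"],s["ee_pos"],robot.grip_depth)
E
```

```text
scene 52.61268556941498 [1.01453498 0.24987138 0.81905447] [-0.43203408 -0.28334426 -0.85619074] 0.996125
top 49.72417171738422 [ 0.43190337 -0.00668372  1.14696337] [ 0.17921642 -0.00957157 -0.98376311] 0.9960625
0.1 [[ 8.99221194e-01  4.37494188e-01 -2.83732835e-04]
 [ 4.37494195e-01 -8.99220427e-01  1.20571001e-03]
 [ 2.72352761e-04 -1.20833146e-03 -9.99999233e-01]] [ 0.24055823 -0.49433754  0.23079365] 0.0187
```

View pics/scene1.png

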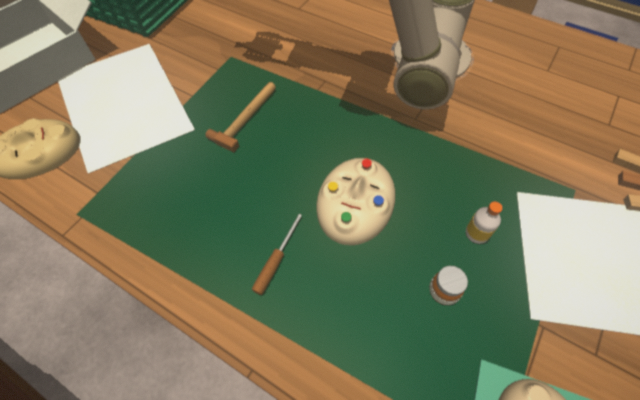

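View pics/top1.png

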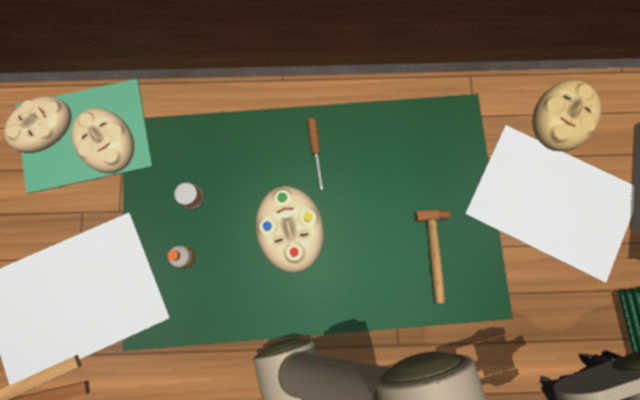

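The scene picture shows the mask at about (357,200), with red at (367,164), yellow (333,187), blue (378,201) and green (346,217). The top picture has red at (294,252), yellow (308,217), green (282,197) and blue (267,226). The bottle and jar stand to the robot's right, the mallet is to its left and the gouge lies beyond the mask.

```bash
cat >> h.py <<'E'
NAMES=['red','yellow','green','blue']
M=np.array([[66,0],[-14,53],[-78,0],[-14,-53]])/1000
UP=np.array([70,62,64,62])/1000
PX={'scene':[(367,164),(333,187),(346,217),(378,201)],'top':[(294,252),(308,217),(282,197),(267,226)]}
HUE={'red':(0,8),'yellow':(22,32),'green':(45,90),'blue':(100,130)}
def plugs(n,c):
    W=world(c); hsv=cv2.cvtColor(c["pixels"],cv2.COLOR_RGB2HSV); out=[]
    for name,(u,v) in zip(NAMES,PX[n]):
        lo,hi=HUE[name]; H=hsv[...,0]
        m=(((H>=lo)&(H<=hi))|((name=='red')&(H>173)))&(hsv[...,1]>165)
        vv,uu=np.mgrid[:400,:640]; m&=np.hypot(uu-u,vv-v)<11
        p=W[m]; z=np.median(p[p[:,2]>np.percentile(p[:,2],50),2])
        # rays of coloured pixels cut with the head's mid plane -> centroid of the top points
        t=p[p[:,2]>z-.004]
        out.append([*((t[:,:2].max(0)+t[:,:2].min(0))/2),z,*t[:,:2].mean(0),len(t)])
    return np.array(out)
def fit(xy):
    a=M-M.mean(0); b=xy-xy.mean(0)
    th=np.arctan2((a[:,0]*b[:,1]-a[:,1]*b[:,0]).sum(),(a*b).sum()); c,s=np.cos(th),np.sin(th); R=np.array([[c,-s],[s,c]])
    o=xy.mean(0)-R@M.mean(0); return th,o,R,o+M@R.T
E
python3 - <<'E'
from h import *
np.set_printoptions(precision=4,suppress=True)
for n in("scene","top"):
    c=cap(n); p=plugs(n,c); print(n);print(p); th,o,R,q=fit(p[:,3:5]); print(np.degrees(th),o,'res mm',(p[:,3:5]-q)*1e3)
    W=world(c); 
    if n=="top": print('table z',[W[v,u,2] for v,u in((150,250),(290,250),(200,370))])
    else: print('table z',[W[v,u,2] for v,u in((150,290),(280,330),(180,430))])
E
```

```text
Traceback (most recent call last):
  File "h.py", line 23, in plugs
    p=W[m]; z=np.median(p[p[:,2]>np.percentile(p[:,2],50),2])
                                 ~~~~~~~~~~~~~^^^^^^^^^^^
IndexError: index -1 is out of bounds for axis 0 with size 0
```

```bash
sed -i 's/hsv\[...,1\]>165/hsv[...,1]>SAT[name]/' h.py; echo "SAT=dict(red=150,yellow=150,green=120,blue=120)" >> h.py
python3 - <<'E'
from h import *
np.set_printoptions(precision=4,suppress=True)
for n in("scene","top"):
    c=cap(n); hsv=cv2.cvtColor(c["pixels"],cv2.COLOR_RGB2HSV); print([list(map(int,hsv[v,u])) for u,v in PX[n]], hsv[PX[n][1][1],PX[n][1][0]-12:PX[n][1][0]+12,:2].tolist())
    p=None
    try: p=plugs(n,c)
    except Exception as e: print(e); continue
    print(n);print(p); th,o,R,q=fit(p[:,3:5]); print(np.degrees(th),o,'res mm',(p[:,3:5]-q)*1e3)
    W=world(c); 
    if n=="top": print('table z',[W[v,u,2] for v,u in((150,250),(290,250),(200,370))])
    else: print('table z',[W[v,u,2] for v,u in((150,290),(280,330),(180,430))])
E
```

```text
[[3, 197, 220], [24, 196, 230], [61, 124, 154], [110, 151, 179]] [[23, 75], [19, 80], [19, 82], [20, 81], [22, 74], [22, 78], [20, 97], [22, 152], [23, 193], [24, 198], [24, 198], [24, 196], [24, 196], [24, 200], [24, 198], [23, 190], [21, 149], [20, 98], [22, 74], [22, 71], [23, 73], [22, 76], [20, 78], [20, 79]]
scene
[[ 0.5004  0.0433  0.0694  0.5007  0.0433 67.    ]
 [ 0.7968  0.1229  0.0611  0.5961  0.0107 67.    ]
 [ 0.6412  0.0712  0.0626  0.6418  0.0714 38.    ]
 [ 0.5699  0.1111  0.0613  0.5691  0.1111 47.    ]]
-167.37105999039298 [0.5672 0.057 ] res mm [[-2.072   0.7474]
 [ 3.6962  2.4003]
 [-1.4599 -2.5633]
 [-0.1643 -0.5845]]
table z [np.float64(-0.00044274007412639844), np.float64(-0.000826120891979748), np.float64(-0.0007355873552466806)]
[[2, 177, 226], [27, 167, 229], [66, 134, 164], [109, 161, 201]] [[24, 60], [22, 65], [21, 67], [23, 61], [27, 47], [32, 40], [31, 49], [27, 90], [26, 145], [26, 170], [26, 171], [27, 167], [27, 167], [26, 171], [26, 170], [26, 135], [28, 76], [30, 42], [31, 39], [25, 54], [20, 68], [19, 71], [18, 74], [19, 75]]
top
[[ 0.4996  0.0411  0.071   0.4988  0.0419 39.    ]
 [ 0.5884  0.0055  0.0632  0.5877  0.0058 33.    ]
 [ 0.6404  0.0706  0.0647  0.6404  0.07   29.    ]
 [ 0.5672  0.108   0.0637  0.5669  0.1088 37.    ]]
-168.69345155927982 [0.5636 0.0546] res mm [[-0.0791  0.1663]
 [-0.0515  0.3622]
 [ 0.2382  0.0698]
 [-0.1076 -0.5983]]
table z [np.float64(-0.0006131401464790606), np.float64(7.967102580102858e-05), np.float64(0.001132775375886677)]
```

Both views give the plug heights expected from the text (71/63/65/64 mm against 70/62/64/62). The fit residuals are under 1 mm, and the two cameras agree to about 2 mm, so I'll use their mean. Next I hover over red and check from near.

```bash
cat >> h.py <<'E'
O=np.array([.5646,.0555]); TH=np.radians(-168.7)
c_,s_=np.cos(TH),np.sin(TH); T=O+M@np.array([[c_,-s_],[s_,c_]]).T
a_=TH+np.pi; ORI=np.array([[np.cos(a_),np.sin(a_),0],[np.sin(a_),-np.cos(a_),0],[0,0,-1]])
E
python3 - <<'E'
from h import *
print(T)
robot.set_gripper(0.0)
robot.move_ptp([*T[0],.13],ORI)
robot.move_straight([*T[0],.085],feed=.08)
robot.dwell(.3)
s=robot.read_state(); print(s["time_s"],s["ee_pos"],s["contact_force"],s["joint_pos"],s["finger_gap"])
for n in("scene","top"):
    c=cap(n); u,v=PX[n][0]; u+=-5; im=c["pixels"][v-60:v+75,u-85:u+95,::-1]; cv2.imwrite(f'pics/{n}2.png',cv2.resize(im,None,fx=4,fy=4,interpolation=cv2.INTER_CUBIC))
E
```

```text
[[0.49987943 0.04256755]
 [0.58871375 0.00627067]
 [0.64108794 0.0707838 ]
 [0.56794346 0.11021582]]
4.2 [0.49998921 0.04256603 0.08528825] [-0.14595092  0.38984359 -0.10306953] [-8.67547175e+00  2.64486055e+01  9.43740591e+01 -9.85390076e-04
  5.91439990e+01  7.00201901e+01] 0.0030963779748693476
```

View pics/scene2.png

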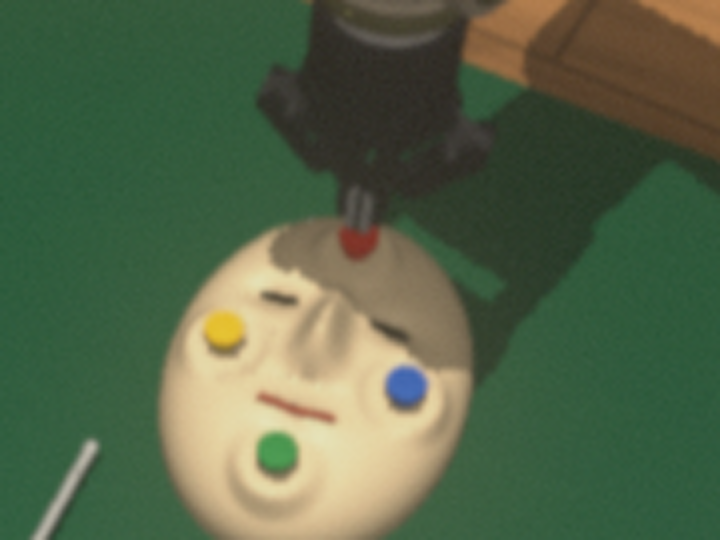

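The closed tips, at about crop (358,225), stand centred over the red head at (357,240), with the gap in between that I expected. The alignment is good, so I press red.

```bash
cat >> h.py <<'E'
def press(i,F=7.5):
    home=UP[i]-.010; p=T[i]
    hit=robot.move_straight([*p,home-.0045],feed=.015,stop_force=F)
    s=robot.read_state(); print(NAMES[i],hit,'z',s["ee_pos"][2]-home,'F',s["contact_force"],s["time_s"])
    robot.dwell(.3); s=robot.read_state(); print('  held z',s["ee_pos"][2]-home,'F',s["contact_force"])
    robot.move_straight([*p,.115],feed=.08)
E
python3 - <<'E'
from h import *
press(0)
E
```

```text
red True z -0.0030111341391344595 F [-1.36679888  0.37619231  6.77171522] 6.0167
  held z -0.002868134714869193 F [-1.26500909 -1.19998136  8.2717421 ]
```

The stop came 3.0 mm below the home height at about 7.5 N. That matches 0.4 mm/N of head give on the hard stop, so red is home. Yellow and green are next.

```bash
python3 - <<'E'
from h import *
np.set_printoptions(precision=4,suppress=True)
c=cap('scene'); print(plugs('scene',c)[:,2:5])
for i in(1,2):
    robot.move_straight([*T[i],.115],feed=.12)
    robot.move_straight([*T[i],UP[i]+.012],feed=.08); robot.dwell(.2)
    press(i)
robot.move_ptp([.36,-.33,.23],ORI)
for n in("scene","top"):
    c=cap(n,n+'3.png'); W=world(c); m=W[...,2]<.1
    p=plugs(n,c); print(p[:,2:])
    u,v=PX[n][0]; im=c["pixels"][v-60:v+75,u-90:u+90,::-1]; cv2.imwrite(f'pics/{n}3c.png',cv2.resize(im,None,fx=4,fy=4,interpolation=cv2.INTER_CUBIC))
print(robot.read_state()["time_s"])
E
```

```text
[[0.06   0.5107 0.0474]
 [0.0608 0.5957 0.0107]
 [0.0622 0.6416 0.0715]
 [0.0612 0.5691 0.111 ]]
yellow True z -0.002925992514286588 F [-0.8464 -0.683   7.5723] 10.6167
  held z -0.0027795623976664893 F [-0.8502 -0.9313  7.0111]
green True z -0.0028145303734804714 F [-0.7691 -0.6068  6.6948] 15.125
  held z -0.002622037066871405 F [-2.0294  0.4949  6.4654]
[[ 0.0599  0.5007  0.0436 56.    ]
 [ 0.0519  0.5893  0.0066 59.    ]
 [ 0.0537  0.6422  0.0713 36.    ]
 [ 0.0615  0.5693  0.1109 47.    ]]
[[ 0.0622  0.4994  0.0416 37.    ]
 [ 0.0538  0.5884  0.0057 33.    ]
 [ 0.0555  0.6403  0.0699 26.    ]
 [ 0.0641  0.567   0.109  35.    ]]
18.3083
```

View pics/scene3.png

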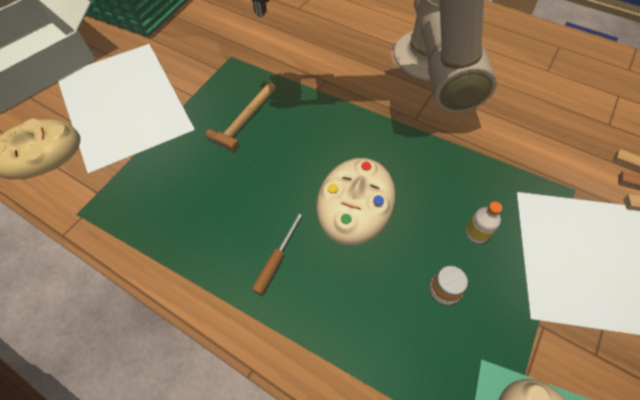

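The view shows red (367,166), yellow (333,188) and green (346,218) down, with blue (378,201) still up. The mask, tools, bottle and jar are where they started. Measured tops are 60/52/54 mm, with blue unchanged at 61.5 mm, and each press held a static force well above the friction at the home height.

```bash
python3 -c "
from h import *
print(robot.close_job())"
```

```text
the job is handed in; nothing more can be done
None
```

I pressed the red, yellow and green plugs fully home in that order, left the blue plug standing, saw no movement of the mask or the other items in the camera views, and handed the job in at about 18 s.

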